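Put the pantry pile away

TASK

Put the pile of pantry things away, one at a time from the top down: the steel cup upright in the free half of the metal tray beside the other cup, then the sugar tin (yellow lid) in the middle of the white enamel plate and the spice tin (red lid) in the empty compartment of the blue wooden spice tray, in either order, and last the white clip box lengthwise and squarely on the middle of the small slatted stand. Set each thing down gently and upright, without dropping or tipping it. Leave the other cup and the bowl of avocados where they are.

Things in the scene. Friction and masses are not known exactly. Their poses are not given: they have to be found in the camera images.
- cup_c (a point): The steel cup to be put away, open at the top, standing on top of the pile across the lids of the two tins. 68 mm high, outside diameter 52 mm at the foot growing to 57 mm at the rim, about 0.09 kg. The point is its centre, half-way up (34 mm above its foot); z up along its axis.
- sugar_tin_c (a point): Sugar tin: round white closed tin with a yellow band and a flat yellow lid, 52 mm in diameter, 66 mm high, about 0.2 kg. At the start it stands on one end of the clip box, next to the spice tin (32 mm gap between them, along the length of the box; which of them is at which end varies), partly covered by the cup. The point is its centre, 33 mm above its foot; z up.
- spice_tin_c (a point): Spice tin: round steel closed tin with a red band and a flat red lid, same size as the sugar tin (52 mm in diameter, 66 mm high, about 0.2 kg), beside it on the clip box. The point is its centre, 33 mm above its foot; z up.
- box_c (a point): White plastic food box with flat lid and a grey spring clip on one short end, closed, the bottom of the pile: 60 mm wide (x), 180 mm long (y), 60 mm high, about 0.3 kg; the clip stands out 8 mm at the +y end. The two tins stand on its lid, 42 mm either side of its middle along y; the sides of the pile (x) are free for fingers. The point is the centre, 30 mm above the underside; z up.
- tray_free (a point): The middle of the free half of the bright rectangular metal tray, on its floor (3 mm above the shelf). The tray is fixed, 115 mm (x) by 200 mm (y), with a rim 12 mm high and two small loop handles. The other cup stands in the other half, about 95 mm away in +y. x across the tray, y along it, z up. The wall of the tray is 52 mm away on the -y side and 54 mm on the x sides.
- plate: Round white enamel plate with a blue rim, fixed, 170 mm in diameter, rim 12 mm high; its flat middle is 115 mm wide and lies 4 mm above the shelf. Origin at the centre of the underside, z up.
- spice_free (a point): The middle of the floor of the empty compartment of the shallow blue-painted wooden spice tray; floor 6 mm above the shelf. The tray is fixed, 95 mm (x) by 180 mm (y), walls 6 mm thick and 18 mm high above the shelf, divided into two equal compartments, each 83 mm (x) by 81 mm (y). The other one, whose centre is 87 mm away in +y, holds a fixed amber glass jar with a green lid, 77 mm high over the shelf, 57 mm in diameter. z up.
- stand: Small slatted dark wooden stand, fixed: three slats along y on two cross pieces, 95 mm wide (x), 195 mm long (y); the top of the slats is 25 mm above the shelf. Origin at the centre of its underside on the shelf, z up.
- other_cup_c (a point): The other steel cup, of the same shape and size as the first (68 mm high, 57 mm at the rim), already standing loose on the tray; it stays there. The point is its centre, half-way up.
- bowl_c (a point): Round green enamel bowl with a white rim and three avocados in it, 146 mm in diameter, 45 mm high (75 mm with the fruit), 0.9 kg, loose, standing among the other things; it stays where it is. The point is on its axis, half-way up the bowl (22.5 mm above the shelf).
Not all that is in view belongs to the job. Of the things that look like the plate, take the one that is farthest to the robot's right at the start. Of the things that look like the part that bears tray_free, the larger one is meant.

How it is judged (in metres and radians):
On the way, in this order (a step that is already met when the one before it is completed fails the run):
1. the steel cup stands released and upright in the free half of the tray (x of cup_c in the frame of tray_free between -0.028 and 0.028 m and y of cup_c in the frame of tray_free between -0.035 and 0.035 m and z of cup_c in the frame of tray_free between 0.028 and 0.04 m and angle between cup_c's own z axis and vertical below 0.1 rad and linear speed of cup below 0.02 m/s and contact force between cup and the fingers below 0.05 N), for 0.2 s.
2. both tins stand released and upright, the sugar tin on the plate and the spice tin in the empty compartment (horizontal distance between sugar_tin_c and plate below 0.025 m and z of sugar_tin_c in the frame of plate between 0.031 and 0.043 m and angle between each of sugar_tin_c, spice_tin_c's own z axis and vertical below 0.1 rad and linear speed of each of sugar_tin, spice_tin below 0.02 m/s and contact force between each of sugar_tin, spice_tin and the fingers below 0.05 N and x of spice_tin_c in the frame of spice_free between -0.02 and 0.02 m and y of spice_tin_c in the frame of spice_free between -0.02 and 0.02 m and z of spice_tin_c in the frame of spice_free between 0.027 and 0.039 m), for 0.2 s.
3. the clip box lies released and square on the stand (x of box_c in the frame of stand between -0.02 and 0.02 m and y of box_c in the frame of stand between -0.02 and 0.02 m and z of box_c in the frame of stand between 0.049 and 0.061 m and angle between box_c's own z axis and vertical below 0.1 rad and angle between the y axis of box_c and the y axis of stand, either way round below 0.2 rad and linear speed of clip_box below 0.02 m/s and contact force between clip_box and the fingers below 0.05 N), for 0.2 s.
At the end, for the whole second after the job is handed in: All released, at rest, upright within 0.1 rad, on the floor of their places: cup within 28 mm across and 35 mm along of the middle of the free half, sugar tin 25 mm from the plate's middle, spice tin and box within 20 mm each way of the middle, box within 0.2 rad of the stand's length (all of step 1 and all of step 2 and all of step 3); the robot touches nothing.
It fails at once if the cup, a tin or the clip box is tipped over or strongly tilted (0.5 rad) (angle between any of cup_c, sugar_tin_c, spice_tin_c, box_c's own z axis and vertical above 0.5 rad).
It fails at once if the cup, a tin or the clip box is dropped or knocked flying (faster than 0.6 m/s while not held) ((linear speed of cup above 0.6 m/s and contact force between cup and the fingers below 0.05 N) or (linear speed of sugar_tin above 0.6 m/s and contact force between sugar_tin and the fingers below 0.05 N) or (linear speed of spice_tin above 0.6 m/s and contact force between spice_tin and the fingers below 0.05 N) or (linear speed of clip_box above 0.6 m/s and contact force between clip_box and the fingers below 0.05 N)).
It fails at once if the other steel cup is disturbed (moved more than 15 mm) (distance of other_cup_c from where it was at the start of the episode above 0.015 m).
It fails at once if the bowl of avocados is disturbed (moved more than 20 mm) (distance of bowl_c from where it was at the start of the episode above 0.02 m).
It also fails if it takes over 112 s, if anything falls off the work surface, if the arm or the gripper's body presses on something with over 40 N, if the wrist force passes 120 N, or if a joint passes its speed limit or range.

ROBOT

A 7-joint arm with a two-finger parallel gripper is mounted at the origin on the work surface. World frame = base frame: x ahead of the robot, y to its left, z up, the work surface at z = 0. Lengths are in m, angles in degrees, forces in N, time in s.
With the tool pointing down it reaches from about 0.4 to 0.85 m from the base axis. Payload 10.4 kg.
Tool frame: the origin (TCP) lies at the very end of the fingers, on their centre line; the grasp point (between the pads) lies 19 mm behind it; z points along the fingers, y is the direction in which the jaws open and shut (so a half turn about z gives the same grasp; the last joint's range is limited). The gripper opens to 85 mm and grips with 20 to 120 N. Pads are 22 mm wide; open, the fingers measure 114 mm over their backs; the gripper's body (76 mm by 85 mm) begins 54 mm behind the grasp point. The pads swing forward as they close: fully open they stand 13 mm farther back than shut.
Start: joints at [63.507, 19.034, -3.707, 83.658, 1.238, 77.344, -5.071], TCP at [0.266, -0.566, 0.231] pointing down, gripper open.
Joint ranges: [-148.97, 148.97], [-28.65, 121.19], [-84.17, 76.75], [9.2, 138.47], [-72.65, 252.65], [3.7, 117.97], [-149.18, 149.18]. Speed limits (degrees/s): [127.2, 127.2, 159.86, 159.86, 180, 180, 180].

INTERFACE

Orientations are given as a 3x3 rotation matrix whose columns are the frame's x, y, z axes.
In Python, from workcell import bot gives the robot as it stands.
- The arm moves only by the tool move_arm, never from a script. Its argument "targets" is one flat list of numbers, 7 for each row, row after row: the shift along the world's x, y, z in cm, then the turn, a rotation vector about the world's x, y, z in rad, then the opening, from 0 (shut) to 1 (fully open). A call has 1 to 20 rows; each row is the pose to reach, as a shift and turn from the pose measured when the call began; what a row does not reach only later rows make up. A row lasts 1/12 s, in which the tool goes at most 41.7 mm and 7.16 degrees, less where a joint would pass 70% of its speed; a pose out of reach is approached as far as the arm can. A call with a gripper value outside its range is refused whole. The fingers move at their own pace and stop on an object; "force" is the grip in N (left out, the last holds). Time passes only in rows, so rows that repeat a pose let the fingers close. It gives the time, the measured TCP pose, the force and the opening at its end, in the units of the state.
- bot.get_state(): the state, without advancing time (a new reading comes with each control period).
- bot.grab_frame(name): name is "scene" or "side" or "wrist"; returns the picture (420x560x3 uint8, red, green, blue); there is no depth.
- bot.get_calibration(name): a dict with "vfov" (degrees; the focal length in pixels is half the picture's height over the tangent of half this angle, whatever the lens; pixels are square), "cx", "cy" (the principal point, pixels), "k1" (the pictures are not rectified: a ray, as slopes to the right and down, at radius r is drawn at 1 + k1 r^2 times it, then the intrinsics apply), "R" (3x3) and "t" (3): a world point X has camera coordinates R X + t. Camera axes: x right, y down, z forward; pixel columns grow to the right and rows downward; lengths in m; the calibration is good to about 2 mm. A picture is of the moment at which its call begins: read the wrist's pose just before it. get_calibration takes no time and is no camera call; for the wrist camera it gives the pose at the moment of the call.
- bot.job_done(): hands the job in, once; it reports no verdict.
The state is a dict: "clock": time; "qpos": joint angles; "qd": joint speeds; "tau": joint torques, N m; "tool_pos": TCP position; "orientation": TCP orientation; "force": force on the tool from outside, world axes, zero at the start; "moment": the same for the moment, N m; "finger_gap": finger opening in m.
Only numpy, scipy, OpenCV 4.12 (cv2) and the standard library are available. Lean on these libraries where they do the work, as an engineer would, in place of code of your own. Each camera call takes 0.05 s, during which the arm holds its last target. There are 200 camera calls.

## Working session

There is one attempt and no reset: what is moved stays moved. The work goes in short steps, Python scripts to look and compute and a tool call to move; the robot and the scene stay as the last step left them, time stands still between calls to the robot, and variables do not carry over. Pictures are saved under pics/ and viewed, about 12 in all and at most 16, crops included, and the job is handed in when it is done.

Besides the shell and the picture viewer there is one more tool, called after "Emit:" as name(argument=value, ...) on one line, values as JSON. move_arm: Moves the arm, as the interface text tells. Its arguments: {"type":"object","properties":{"targets":{"type":"array","items":{"type":"number"}},"force":{"type":"number"}},"required":["targets"]}

```bash
mkdir -p pics; ls
python3 - <<'E'
from workcell import bot
import cv2
s=bot.get_state();print(s)
for n in("scene","side","wrist"):
    c=bot.get_calibration(n);print(n,c)
    cv2.imwrite(f"pics/{n}0.png",bot.grab_frame(n)[:,:,::-1])
E
```

```text
pics
{'clock': 0.0, 'qpos': array([63.50599038, 19.07313325, -3.70754502, 83.7067957 ,  1.2384714 ,
       77.34500776, -5.06925454]), 'qd': array([-0.17564206,  0.02169186,  0.01891994, -0.02591234,  0.06835725,
       -0.11389766,  0.07887439]), 'tau': array([-5.43850565e-04, -6.25443935e+01,  4.86875558e-02, -3.91596973e+01,
        1.61460461e-02,  9.98779113e-03, -2.65161145e-05]), 'tool_pos': array([ 0.26593023, -0.56516836,  0.23049676]), 'orientation': array([[ 9.04808850e-01,  4.25817388e-01, -7.05655437e-04],
       [ 4.25817964e-01, -9.04807911e-01,  1.30590757e-03],
       [-8.24044736e-05, -1.48207748e-03, -9.99998898e-01]]), 'force': array([-0.20838774,  0.12783364, -0.22486152]), 'moment': array([0.0214504 , 0.02519658, 0.01549672]), 'finger_gap': 0.08538813454283259}
scene {'vfov': 49.60880052232111, 'cx': 281.56312931660295, 'cy': 209.26884901229815, 'k1': 0.024534611333543087, 'R': array([[ 0.620027  ,  0.78450384, -0.01096532],
       [ 0.6597083 , -0.52885884, -0.53394128],
       [-0.42467809,  0.3238241 , -0.84545045]]), 't': array([-0.31023972, -0.25093693,  1.59738135])}
side {'vfov': 54.097720113798715, 'cx': 276.7768567762643, 'cy': 208.88756884807208, 'k1': -0.12739909385320353, 'R': array([[-0.99531652, -0.09624639,  0.0090362 ],
       [-0.07952318,  0.76204253, -0.64262527],
       [ 0.05496439, -0.64033414, -0.76612734]]), 't': array([0.4615972 , 0.11457182, 1.25324565])}
wrist {'vfov': 65.55160370879919, 'cx': 279.8339325651207, 'cy': 204.84891854624848, 'k1': 0.01198251270809182, 'R': array([[ 0.42724874, -0.90412911, -0.00301146],
       [-0.87300587, -0.41340325,  0.25876342],
       [-0.23520049, -0.10792733, -0.96593603]]), 't': array([-0.62538837, -0.03613036,  0.37917553])}
```

Run:
```python
import cv2
for n in("scene","side"):
    i=cv2.imread(f"pics/{n}0.png"); cv2.imwrite(f"pics/{n}0b.png",cv2.resize(i,(800,600),interpolation=cv2.INTER_CUBIC))
```

```text
(no output)
```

View pics/scene0b.png

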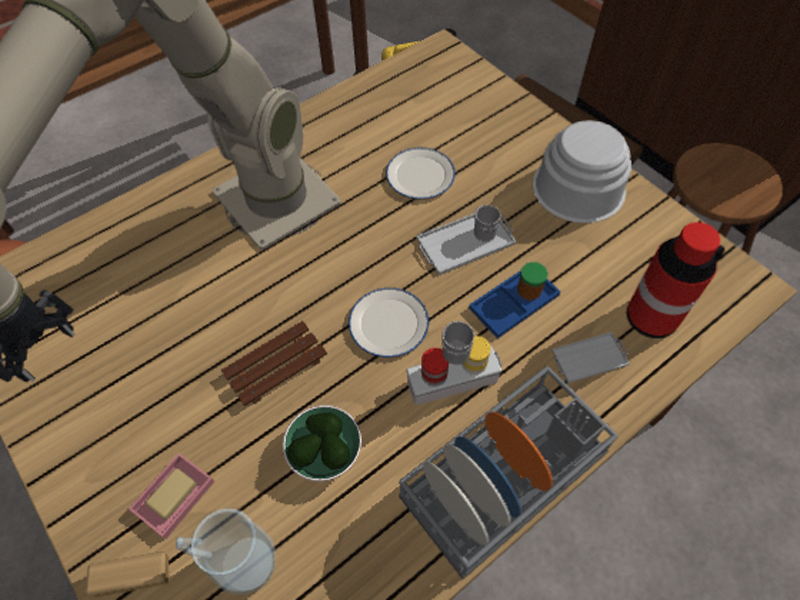

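View pics/side0b.png

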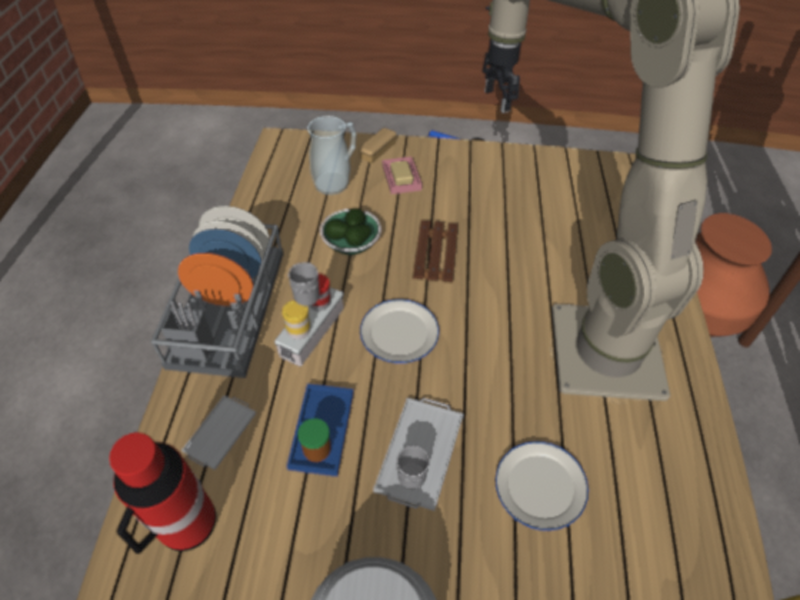

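Pictures (in 800x600 scale). The two plate candidates are at scene (388,322) and (420,172). The one at (388,322) lies farther toward -y, the robot's right, so it is the plate meant. The tray candidates are the large bright one with the cup at (465,240) and a small plain one at (590,355); the larger is meant. Next I make metric orthophotos to confirm this and measure.

```bash
cat > h.py <<'E'
import numpy as np, cv2
from workcell import bot
def proj(P,c):
    q=np.asarray(P,float)@np.array(c["R"]).T+c["t"]; s=q[...,:2]/q[...,2:]
    s=s*(1+c["k1"]*(s**2).sum(-1,keepdims=True))
    f=210/np.tan(np.radians(c["vfov"]/2)); return s*f+[c["cx"],c["cy"]]
def ray(px,c):
    f=210/np.tan(np.radians(c["vfov"]/2)); d=(np.atleast_2d(px)-[c["cx"],c["cy"]])/f; s=d.copy()
    for _ in range(20): s=d/(1+c["k1"]*(s**2).sum(-1,keepdims=True))
    R=np.array(c["R"]); return -R.T@c["t"], np.c_[s,np.ones(len(s))]@R
def plane(px,c,z):
    o,d=ray(px,c); return o+d*((z-o[2])/d[:,2])[:,None]
def ortho(img,c,x0,x1,y0,y1,z,res):
    # rows: x decreasing downward is robot; picture up=+x, left=+y
    xs=np.arange(x1,x0,-res); ys=np.arange(y1,y0,-res); Y,X=np.meshgrid(ys,xs)
    m=proj(np.stack([X,Y,0*X+z],-1),c).astype(np.float32)
    return cv2.remap(img,m[...,0],m[...,1],cv2.INTER_CUBIC)
E
python3 - <<'E'
from h import *
S=800/560
c=bot.get_calibration("scene")
for n,p in dict(plateB=(388,322),plateA=(420,172),tray=(465,240),blue=(515,300),small=(590,355),stand=(273,362),bowl=(322,442),box=(455,380),jar=(533,290),rack=(510,460)).items(): print(n,plane(np.array(p)/S,c,0.01)[0].round(3))
c2=bot.get_calibration("side")
for n,p in dict(plateB=(400,330),plateA=(542,485),tray=(420,450),blue=(322,428),stand=(436,250),bowl=(350,230)).items(): print(n,plane(np.array(p)/S,c2,0.01)[0].round(3))
E
```

```text
plateB [ 0.459 -0.006  0.01 ]
plateA [0.165 0.321 0.01 ]
tray [0.396 0.268 0.01 ]
blue [0.588 0.245 0.01 ]
small [0.782 0.272 0.01 ]
stand [ 0.386 -0.25   0.01 ]
bowl [ 0.591 -0.268  0.01 ]
box [0.651 0.017 0.01 ]
jar [0.594 0.294 0.01 ]
rack [ 0.841 -0.01   0.01 ]
plateB [ 0.454 -0.005  0.01 ]
plateA [0.164 0.322 0.01 ]
tray [0.391 0.272 0.01 ]
blue [0.582 0.246 0.01 ]
stand [ 0.389 -0.256  0.01 ]
bowl [ 0.608 -0.304  0.01 ]
```

Run:
```python
from h import *
for n,z in (("scene",0.012),("side",0.012)):
    i=cv2.imread(f"pics/{n}0.png"); o=ortho(i,bot.get_calibration(n),.3,.74,-.37,.4,z,.001)
    for k in range(0,770,50): cv2.line(o,(k,0),(k,440),(0,255,255) if k%100==0 else (160,160,0),1)
    for k in range(40,440,50): cv2.line(o,(0,k),(770,k),(0,255,255) if k%100==40 else (160,160,0),1)
    cv2.imwrite(f"pics/o_{n}.png",o)
```

```text
(no output)
```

View pics/o_scene.png

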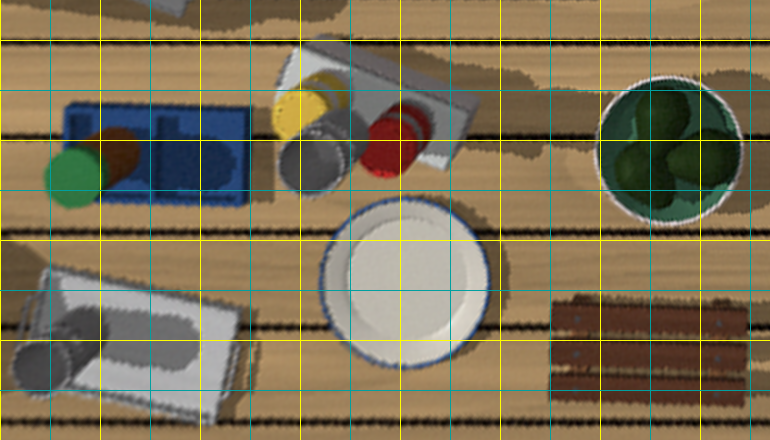

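View pics/o_side.png

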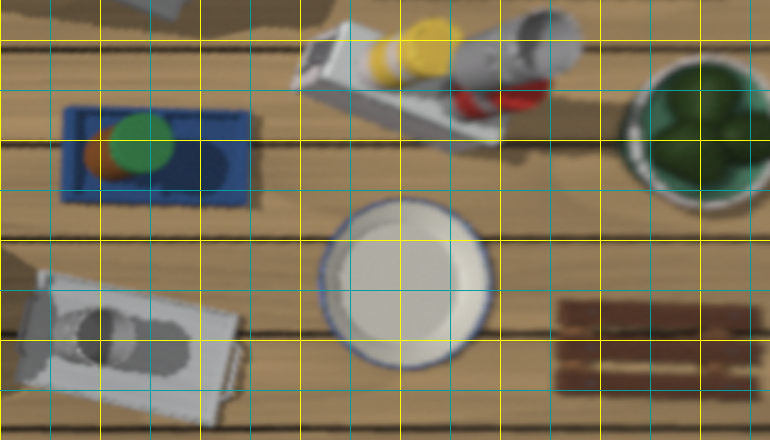

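Run:
```python
from h import *
cs={n:bot.get_calibration(n) for n in("scene","side")}
def w(n,p,z,z0=.012):
    P=np.array([.74-p[1]/1000,.4-p[0]/1000,z0]); c=cs[n]; o=-np.array(c["R"]).T@c["t"]
    return o+(P-o)*(z-o[2])/(z0-o[2])
for k,z,a,b in (("yellow",.126,(300,115),(433,47)),("red",.126,(387,150),(522,95)),("cup",.194,(313,165),(552,42)),("stand",.025,(649,352),(657,349)),("other",.071,(40,368),(103,336)),("bowl",.045,(670,150),(705,133)),("jar",.077,(77,178),(141,142)),
 ("boxBR",.06,(447,168),(500,130)),("boxFR",.06,(475,105),(0,0)),("boxL",.06,(297,45),(345,25)),("boxBL",.06,(0,0),(300,85))):
    print(k,w("scene",a,z).round(3),w("side",b,z).round(3))
```

```text
yellow [0.664 0.052 0.126] [0.66  0.056 0.126]
red [ 0.632 -0.027  0.126] [ 0.618 -0.023  0.126]
cup [0.645 0.012 0.194] [0.645 0.011 0.194]
stand [ 0.395 -0.251  0.025] [ 0.391 -0.244  0.025]
other [0.405 0.322 0.071] [0.404 0.324 0.071]
bowl [ 0.602 -0.274  0.045] [ 0.6   -0.27   0.045]
jar [0.588 0.284 0.077] [0.585 0.291 0.077]
boxBR [ 0.591 -0.061  0.06 ] [ 0.6   -0.059  0.06 ]
boxFR [ 0.651 -0.088  0.06 ] [0.724 0.417 0.06 ]
boxL [0.709 0.083 0.06 ] [0.7   0.088 0.06 ]
boxBL [0.752 0.368 0.06 ] [0.643 0.131 0.06 ]
```

Confirmed from the orthophotos:
- Plate centre is about (0.458, -0.005).
- The large tray's free half is about (0.382, 0.223).
- The blue tray's free compartment is about (0.585, 0.200).
- The stand is about (0.393, -0.248).
- The pile centre is about (0.646, 0.014), with yaw about -20°. The yellow tin is at the +y end and the red tin at the -y end.

I go above the cup next.

Emit:
move_arm(targets=[0.8,1.2,1,0,0,0.02,1,1.9,2.9,2,0,0,0.04,1,3.8,5.8,3,0,0,0.08,1,5.7,8.7,4,0,0,0.12,1,8,12.1,5,0,0,0.16,1,10.2,15.6,6,0,0,0.21,1,12.5,19,7,0,0,0.26,1,14.8,22.5,7,0,0,0.3,1,17.1,26,7,0,0,0.35,1,19.3,29.4,7,0,0,0.4,1,21.6,32.9,7,0,0,0.45,1,23.9,36.4,7,0,0,0.49,1,26.2,39.8,7,0,0,0.54,1,28.4,43.3,7,0,0,0.59,1,30.7,46.7,7,0,0,0.63,1,33,50.2,7,0,0,0.68,1,34.9,53.1,7,0,0,0.72,1,36.4,55.4,7,0,0,0.75,1,37.5,57.1,7,0,0,0.77,1,37.9,57.7,7,0,0,0.782,1], force=30)

```text
clock: 1.82
tool_pos: [0.6453, 0.0164, 0.3005]
orientation: [[0.336, 0.942, -0.002], [0.942, -0.336, 0.002], [0.002, -0.002, -1.0]]
force: [-0.3, 0.7, 0.3]
finger_gap: 0.0856
```

Emit:
move_arm(targets=[0,0,0,0,0,0,1])

```text
clock: 1.9
tool_pos: [0.6454, 0.0181, 0.3004]
orientation: [[0.333, 0.943, -0.002], [0.943, -0.333, 0.003], [0.002, -0.003, -1.0]]
force: [-1.2, -1.3, -0.2]
finger_gap: 0.0851
```

Run:
```python
from h import *
s=bot.get_state();print(s["clock"],s["tool_pos"],s["orientation"].round(3).tolist(),s["qpos"].round(0))
c=bot.get_calibration("wrist"); i=bot.grab_frame("wrist")[:,:,::-1].copy(); cv2.imwrite("pics/w1.png",i)
t=np.linspace(0,2*np.pi,60)
def circ(x,y,z,r,col): cv2.polylines(i,[proj(np.c_[x+r*np.cos(t),y+r*np.sin(t),0*t+z],c).astype(int)],True,col,1)
circ(.646,.0125,.194,.0285,(255,0,255)); circ(.662,.054,.126,.026,(255,0,0)); circ(.632,-.026,.126,.026,(0,255,0))
cv2.imwrite("pics/w1b.png",cv2.resize(i,(800,600)))
```

```text
1.9 [0.64542227 0.01808948 0.30039127] [[0.333, 0.943, -0.002], [0.943, -0.333, 0.003], [0.002, -0.003, -1.0]] [ 17.  24. -33.  72.  12.  88. -33.]
```

View pics/w1b.png

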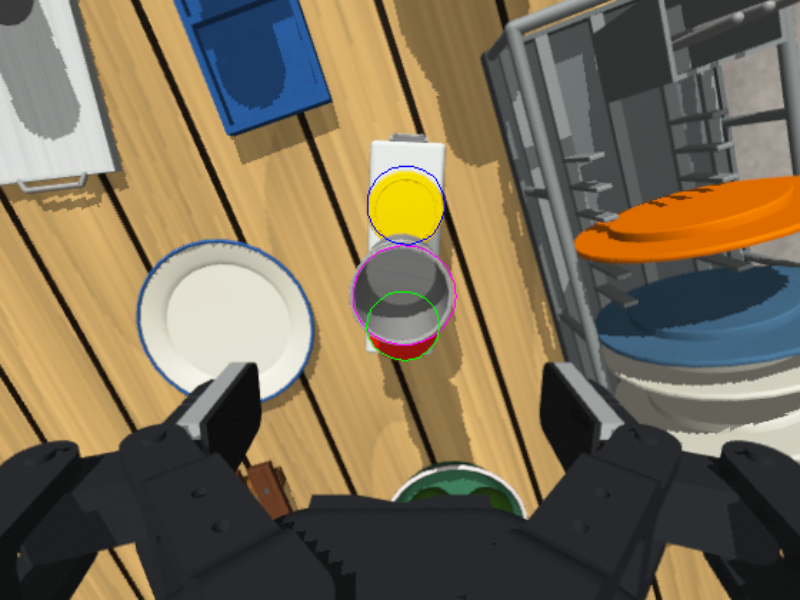

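The overlays match. In the 800x600 view the cup rim is at (402,295), the yellow lid at (406,205), and the red lid below at (403,330). The gap to the rack is ample. I grasp the cup next.

Emit:
move_arm(targets=[0,-0.2,-1,0,0,0,1,0,-0.4,-2.5,0,0,0,1,0,-0.55,-4.5,0,0,0,1,0,-0.55,-6.5,0,0,0,1,0,-0.55,-8.5,0,0,0,1,0,-0.55,-10.5,0,0,0,1,0,-0.55,-12.5,0,0,0,1,0,-0.55,-14,0,0,0,1,0,-0.55,-14.8,0,0,0,1,0,-0.55,-15,0,0,0,1,0,-0.55,-15,0,0,0,1,0,-0.55,-15,0,0,0,0.6,0,-0.55,-15,0,0,0,0.5,0,-0.55,-15,0,0,0,0.4,0,-0.55,-15,0,0,0,0.3,0,-0.55,-15,0,0,0,0.3,0,-0.55,-15,0,0,0,0.3,0,-0.55,-15,0,0,0,0.3], force=30)

```text
clock: 3.45
tool_pos: [0.6456, 0.0124, 0.1518]
orientation: [[0.334, 0.943, -0.0], [0.943, -0.334, 0.003], [0.002, -0.001, -1.0]]
force: [-2.7, -0.9, 6.8]
finger_gap: 0.0562
```

Emit:
move_arm(targets=[0,0,0.5,0,0,0,0.3,0,0,1.5,0,0,0,0.3,0,0,3,0,0,0,0.3,-0.8,0.6,4.5,0,0,0,0.3,-2.4,1.9,5,0,0,0.02,0.3,-4.5,3.6,5,0,0,0.04,0.3,-6.9,5.5,5,0,0,0.05,0.3,-9.3,7.4,5,0,0,0.06,0.3,-11.7,9.4,5,0,0,0.07,0.3,-14.1,11.3,5,0,0,0.08,0.3,-16.5,13.2,5,0,0,0.09,0.3,-18.9,15.1,5,0,0,0.1,0.3,-21.3,17,4.5,0,0,0.11,0.3,-23.4,18.7,3.5,0,0,0.12,0.3,-25,20,2,0,0,0.122,0.3,-26,20.8,0,0,0,0.122,0.3,-26.4,21.1,-2,0,0,0.122,0.3,-26.4,21.1,-4,0,0,0.122,0.3,-26.4,21.1,-5,0,0,0.122,0.3,-26.4,21.1,-5,0,0,0.122,0.3])

```text
clock: 5.12
tool_pos: [0.3807, 0.2229, 0.1007]
orientation: [[0.216, 0.976, -0.003], [0.976, -0.216, 0.001], [0.001, -0.003, -1.0]]
force: [-0.1, -0.6, -1.1]
finger_gap: 0.0561
```

Run:
```python
from h import *
s=bot.get_state();print(s["clock"],s["tool_pos"],s["orientation"].round(3).tolist(),s["finger_gap"],s["force"])
c=bot.get_calibration("wrist"); i=bot.grab_frame("wrist")[:,:,::-1].copy()
def pt(x,y,z,col): cv2.circle(i,tuple(proj([x,y,z],c).astype(int)),3,col,-1)
a=np.radians(-12.5);ux=np.array([np.cos(a),np.sin(a)]);uy=np.array([-np.sin(a),np.cos(a)])
pt(.382,.223,.003,(0,0,255))
q=np.array([.382,.223])-.052*uy
P=[np.r_[np.array([.382,.223])+k*.0565*ux+l*uy,.012] for k,l in((-1,-.052),(1,-.052),(1,.148),(-1,.148))]
cv2.polylines(i,[proj(P,c).astype(int)],True,(255,0,255),1)
t=np.linspace(0,2*np.pi,60)
cv2.polylines(i,[proj(np.c_[.458+.085*np.cos(t),-.005+.085*np.sin(t),0*t+.012],c).astype(int)],True,(0,255,0),1)
cv2.imwrite("pics/w2b.png",cv2.resize(i,(800,600)))
```

```text
5.1167 [0.38069695 0.22288994 0.10066719] [[0.216, 0.976, -0.003], [0.976, -0.216, 0.001], [0.001, -0.003, -1.0]] 0.05610364103416261 [-0.07257655 -0.59273062 -1.1239183 ]
```

View pics/w2b.png

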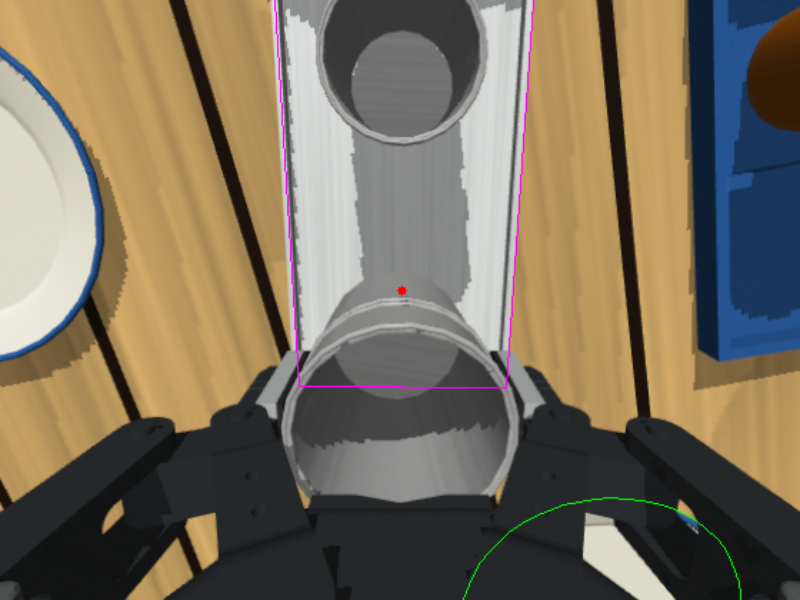

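The picture shows the tray outline matching the overlay, with the cup held upright over the free half (target at (402,291)). I lower it, release, and rise.

Emit:
move_arm(targets=[0.1,0,-1.2,0,0,0,0.3,0.1,0,-2.6,0,0,0,0.3,0.1,0,-4,0,0,0,0.3,0.1,0,-5.2,0,0,0,0.3,0.1,0,-6,0,0,0,0.3,0.1,0,-6.5,0,0,0,0.3,0.1,0,-6.8,0,0,0,0.3,0.1,0,-7,0,0,0,0.3,0.1,0,-7.1,0,0,0,0.3,0.1,0,-7.1,0,0,0,0.3,0.1,0,-7.1,0,0,0,0.3])

```text
clock: 6.08
tool_pos: [0.3827, 0.2234, 0.0313]
orientation: [[0.216, 0.976, -0.001], [0.976, -0.216, 0.002], [0.002, -0.002, -1.0]]
force: [-0.5, 0.7, -1.0]
finger_gap: 0.0562
```

Emit:
move_arm(targets=[0,0,-0.1,0,0,0,0.3,0,0,-0.2,0,0,0,0.3,0,0,-0.25,0,0,0,0.3,0,0,-0.3,0,0,0,0.3])

```text
clock: 6.42
tool_pos: [0.3829, 0.2239, 0.0289]
orientation: [[0.216, 0.976, -0.001], [0.976, -0.216, 0.003], [0.002, -0.001, -1.0]]
force: [-6.6, -0.3, 16.6]
finger_gap: 0.0562
```

Emit:
move_arm(targets=[0,0,0.05,0,0,0,0.4,0,0,0.05,0,0,0,0.7,0,0,0.05,0,0,0,0.8,0,0,0.05,0,0,0,0.9,0,0,0.05,0,0,0,0.9,0,0,0.8,0,0,0,0.9,0,0,2.5,0,0,0,0.9,0,0,5,0,0,0,0.9,0,0,8,0,0,0,1,0,0,12,0,0,0,1,0,0,16,0,0,0,1,0,0,18,0,0,0,1,0,0,18,0,0,0,1])

```text
clock: 7.5
tool_pos: [0.3847, 0.2253, 0.2141]
orientation: [[0.216, 0.976, 0.007], [0.976, -0.216, 0.005], [0.006, 0.006, -1.0]]
force: [-0.6, 1.0, 0.0]
finger_gap: 0.0852
```

Run:
```python
from h import *
s=bot.get_state();print(s["clock"],s["tool_pos"],s["orientation"].round(3).tolist())
i=bot.grab_frame("scene")[:,:,::-1].copy(); cv2.imwrite("pics/s2.png",i)
c=bot.get_calibration("scene");t=np.linspace(0,2*np.pi,60)
i=cv2.resize(i,None,fx=3,fy=3,interpolation=cv2.INTER_CUBIC)
def circ(x,y,z,r,col): cv2.polylines(i,[(proj(np.c_[x+r*np.cos(t),y+r*np.sin(t),0*t+z],c)*3+1).astype(int)],True,col,1)
circ(.382,.223,.071,.0285,(255,0,255)); circ(.662,.054,.126,.026,(255,0,0)); circ(.631,-.025,.126,.026,(0,255,0))
circ(.404,.323,.071,.0285,(255,255,0))
cv2.imwrite("pics/s2b.png",i[360:900,700:1200])
```

```text
7.5 [0.38473609 0.2253328  0.21409871] [[0.216, 0.976, 0.007], [0.976, -0.216, 0.005], [0.006, 0.006, -1.0]]
```

View pics/s2b.png

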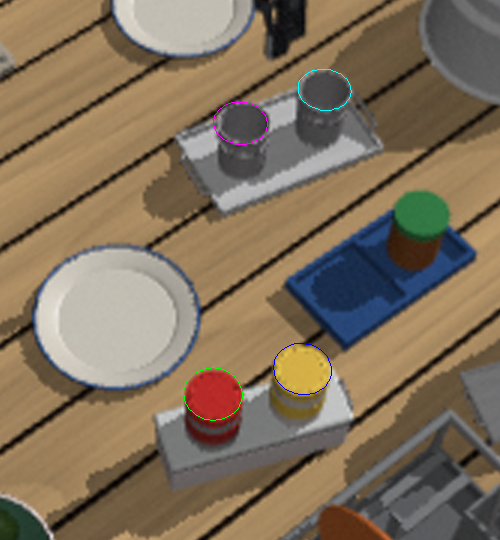

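The cup stands in the tray's free half with its rim on the prediction at (240,123). The other cup is unmoved. The lids match the predicted circles at (213,395) and (302,370). Next is the sugar tin.

Emit:
move_arm(targets=[1.3,-0.8,0,0,0,-0.01,1,3.5,-2.2,0,0,0,-0.02,1,6.1,-3.8,0,0,0,-0.03,1,9,-5.6,0,0,0,-0.05,1,11.9,-7.4,0,0,0,-0.06,1,14.8,-9.2,0,0,0,-0.07,1,17.7,-11,0,0,0,-0.09,1,20.6,-12.8,0,0,0,-0.1,1,23.2,-14.5,0,0,0,-0.12,1,25.3,-15.8,-1,0,0,-0.13,1,26.8,-16.7,-2.5,0,0,-0.13,1,27.6,-17.2,-4.5,0,0,-0.13,1,27.6,-17.2,-6.5,0,0,-0.13,1,27.6,-17.2,-8,0,0,-0.13,1,27.6,-17.2,-8,0,0,-0.13,1])

```text
clock: 8.8
tool_pos: [0.6577, 0.0514, 0.126]
orientation: [[0.341, 0.94, -0.003], [0.94, -0.341, 0.003], [0.001, -0.004, -1.0]]
force: [-0.5, 0.1, -0.6]
finger_gap: 0.0855
```

Emit:
move_arm(targets=[0.2,0.1,-1,0,0,0,1,0.3,0.15,-2.5,0,0,0,1,0.3,0.15,-3.8,0,0,0,1,0.3,0.15,-4.4,0,0,0,1,0.3,0.15,-4.5,0,0,0,1,0.3,0.15,-4.5,0,0,0,1,0.3,0.15,-4.5,0,0,0,0.6,0.3,0.15,-4.5,0,0,0,0.5,0.3,0.15,-4.5,0,0,0,0.4,0.3,0.15,-4.5,0,0,0,0.3,0.3,0.15,-4.5,0,0,0,0.3,0.3,0.15,-4.5,0,0,0,0.3,0.3,0.15,-4.5,0,0,0,0.3], force=40)

```text
clock: 9.88
tool_pos: [0.6612, 0.053, 0.082]
orientation: [[0.341, 0.94, -0.002], [0.94, -0.341, 0.003], [0.002, -0.003, -1.0]]
force: [-1.6, 0.2, 4.5]
finger_gap: 0.051
```

Emit:
move_arm(targets=[0,0,0.5,0,0,0,0.3,0,0,1.5,0,0,0,0.3,0,0,3.5,0,0,0,0.3,0,0,5.5,0,0,0,0.3,0,0,7,0,0,0,0.3,-1,-0.3,7.5,0,0,0,0.3,-3,-0.9,7.5,0,0,0,0.3,-5.5,-1.6,7.5,0,0,0,0.3,-8.5,-2.4,7.5,0,0,0,0.3,-11.5,-3.3,7,0,0,0,0.3,-14.5,-4.1,6,0,0,0,0.3,-17.2,-4.9,4.5,0,0,0,0.3,-19.2,-5.5,2.5,0,0,0,0.3,-20.3,-5.8,0.5,0,0,0,0.3,-20.3,-5.8,-1.5,0,0,0,0.3,-20.3,-5.8,-3,0,0,0,0.3,-20.3,-5.8,-4,0,0,0,0.3,-20.3,-5.8,-4.6,0,0,0,0.3,-20.3,-5.8,-4.9,0,0,0,0.3,-20.3,-5.8,-5,0,0,0,0.3])

```text
clock: 11.55
tool_pos: [0.4585, -0.0048, 0.0321]
orientation: [[0.341, 0.94, -0.002], [0.94, -0.341, 0.003], [0.002, -0.003, -1.0]]
force: [0.2, 1.0, -1.6]
finger_gap: 0.0511
```

Emit:
move_arm(targets=[0,0,-0.2,0,0,0,0.3,0,0,-0.4,0,0,0,0.3,0,0,-0.5,0,0,0,0.3,0,0,-0.5,0,0,0,0.3,0,0,-0.5,0,0,0,0.3])

```text
clock: 11.97
tool_pos: [0.4586, -0.0048, 0.0273]
orientation: [[0.341, 0.94, -0.002], [0.94, -0.341, 0.003], [0.002, -0.003, -1.0]]
force: [0.5, 0.8, -1.9]
finger_gap: 0.0513
```

Emit:
move_arm(targets=[0,0,-0.1,0,0,0,0.3,0,0,-0.2,0,0,0,0.3,0,0,-0.2,0,0,0,0.3])

```text
clock: 12.22
tool_pos: [0.4588, -0.0048, 0.0259]
orientation: [[0.341, 0.94, -0.002], [0.94, -0.341, 0.002], [0.002, -0.002, -1.0]]
force: [-3.8, 0.6, 7.4]
finger_gap: 0.0515
```

Emit:
move_arm(targets=[0,0,0,0,0,0,0.4,0,0,0,0,0,0,0.7,0,0,0,0,0,0,0.85,0,0,0,0,0,0,0.9,0,0,0,0,0,0,0.9,0,0,0.8,0,0,0,0.9,0,0,2.5,0,0,0,0.9,0,0,5,0,0,0,0.9,0,0,8,0,0,0,1,0,0,12,0,0,0,1,2,-0.2,15,0,0,0,1,5,-0.6,16,0,0,0,1,8.5,-1,16,0,0,0,1,12,-1.4,15,0,0,0,1,15,-1.8,13.5,0,0,0,1,16.8,-2,12,0,0,0,1,17.2,-2,10.5,0,0,0,1,17.2,-2,10,0,0,0,1,17.2,-2,10,0,0,0,1])

```text
clock: 13.8
tool_pos: [0.6292, -0.0244, 0.1245]
orientation: [[0.34, 0.94, -0.005], [0.94, -0.34, 0.003], [0.001, -0.005, -1.0]]
force: [-0.8, -0.3, -0.1]
finger_gap: 0.0854
```

Emit:
move_arm(targets=[0.1,0,-1,0,0,0,1,0.15,-0.05,-2.5,0,0,0,1,0.15,-0.05,-3.8,0,0,0,1,0.15,-0.05,-4.3,0,0,0,1,0.15,-0.05,-4.3,0,0,0,1,0.15,-0.05,-4.3,0,0,0,1,0.15,-0.05,-4.3,0,0,0,0.6,0.15,-0.05,-4.3,0,0,0,0.5,0.15,-0.05,-4.3,0,0,0,0.4,0.15,-0.05,-4.3,0,0,0,0.3,0.15,-0.05,-4.3,0,0,0,0.3,0.15,-0.05,-4.3,0,0,0,0.3,0.15,-0.05,-4.3,0,0,0,0.3])

```text
clock: 14.88
tool_pos: [0.6313, -0.0249, 0.0824]
orientation: [[0.34, 0.94, -0.003], [0.94, -0.34, 0.003], [0.001, -0.004, -1.0]]
force: [0.4, -0.7, 6.1]
finger_gap: 0.0512
```

Emit:
move_arm(targets=[0,0,0.5,0,0,0,0.3,0,0,1.5,0,0,0,0.3,0,0,3.5,0,0,0,0.3,0,0,5.5,0,0,0,0.3,0,0.2,7,0,0,0.01,0.3,-0.3,1.5,7.5,0,0,0.04,0.3,-0.8,4,7.5,0,0,0.08,0.3,-1.4,7,7.5,0,0,0.12,0.3,-2,10,7.5,0,0,0.16,0.3,-2.6,13,7.5,0,0,0.2,0.3,-3.3,16,7,0,0,0.24,0.3,-3.9,19,6,0,0,0.28,0.3,-4.4,21.3,4.5,0,0,0.31,0.3,-4.6,22.5,2.5,0,0,0.32,0.3,-4.6,22.5,0.5,0,0,0.32,0.3,-4.6,22.5,-1.2,0,0,0.32,0.3,-4.6,22.5,-2.2,0,0,0.32,0.3,-4.6,22.5,-2.5,0,0,0.32,0.3,-4.6,22.5,-2.5,0,0,0.32,0.3])

```text
clock: 16.47
tool_pos: [0.5843, 0.2007, 0.0566]
orientation: [[0.026, 1.0, -0.006], [1.0, -0.026, 0.002], [0.001, -0.006, -1.0]]
force: [-0.8, 0.9, -1.8]
finger_gap: 0.0512
```

Run:
```python
from h import *
s=bot.get_state();print(s["clock"],s["tool_pos"])
i=bot.grab_frame("side")[:,:,::-1].copy()
c=bot.get_calibration("side");t=np.linspace(0,2*np.pi,60)
i=cv2.resize(i,None,fx=3,fy=3,interpolation=cv2.INTER_CUBIC)
def pl(P,col): cv2.polylines(i,[(proj(np.array(P),c)*3+1).astype(int)],True,col,1)
def circ(x,y,z,r,col): pl(np.c_[x+r*np.cos(t),y+r*np.sin(t),0*t+z],col)
a=np.radians(-1.2);ux=np.array([np.cos(a),np.sin(a)]);uy=np.array([-np.sin(a),np.cos(a)])
o=np.array([.585,.2]);pl([np.r_[o+k*.0475*ux+l*uy,.018] for k,l in((-1,-.0465),(1,-.0465),(1,.1335),(-1,.1335))],(0,255,255))
circ(.4585,-.005,.07,.026,(255,0,255)); circ(.458,-.005,.012,.085,(0,255,0)); 
circ(.646,.0145,.06,.005,(0,0,255))
a=np.radians(-20);ux=np.array([np.cos(a),np.sin(a)]);uy=np.array([-np.sin(a),np.cos(a)]);o=np.array([.646,.0145]);pl([np.r_[o+k*.03*ux+l*uy,.06] for k,l in((-1,-.09),(1,-.09),(1,.09),(-1,.09))],(0,0,255))
cv2.imwrite("pics/d3b.png",i[480:1040,480:1000])
```

```text
16.4667 [0.58433175 0.20067285 0.05661781]
```

View pics/d3b.png

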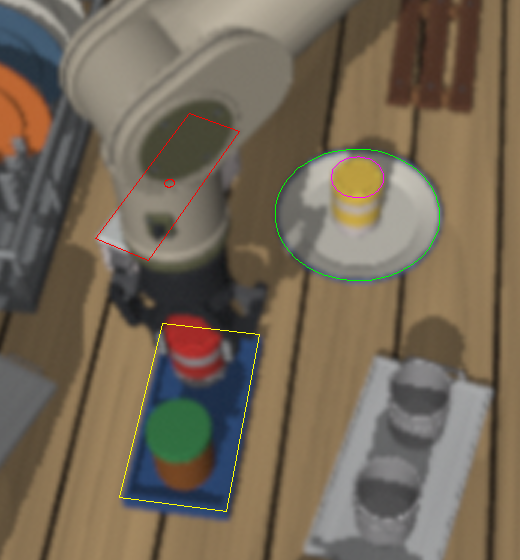

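The sugar tin stands centred on the plate at (357,178), and the red tin is held over the empty compartment. I lower it.

Emit:
move_arm(targets=[0.1,0.1,-0.8,0,0,0,0.3,0.1,0.1,-1.6,0,0,0,0.3,0.1,0.1,-2.1,0,0,0,0.3,0.1,0.1,-2.4,0,0,0,0.3,0.1,0.1,-2.6,0,0,0,0.3,0.1,0.1,-2.8,0,0,0,0.3,0.1,0.1,-2.9,0,0,0,0.3,0.1,0.1,-2.9,0,0,0,0.3])

```text
clock: 17.18
tool_pos: [0.5861, 0.2017, 0.0286]
orientation: [[0.027, 1.0, -0.004], [1.0, -0.027, 0.002], [0.002, -0.004, -1.0]]
force: [0.5, 0.1, -2.9]
finger_gap: 0.0514
```

Emit:
move_arm(targets=[0,0,-0.1,0,0,0,0.3,0,0,-0.15,0,0,0,0.3,0,0,-0.15,0,0,0,0.3])

```text
clock: 17.43
tool_pos: [0.5863, 0.2018, 0.0284]
orientation: [[0.027, 1.0, -0.003], [1.0, -0.027, 0.002], [0.002, -0.003, -1.0]]
force: [-4.9, -1.3, 9.1]
finger_gap: 0.0515
```

Emit:
move_arm(targets=[0,0,0,0,0,0,0.4,0,0,0,0,0,0,0.7,0,0,0,0,0,0,0.85,0,0,0,0,0,0,0.9,0,0,0,0,0,0,0.9,0,0,0.8,0,0,0,0.9,0,0,2.5,0,0,0,0.9,0,0,5,0,0,0,0.9,0,0,8,0,0,0,1,0,0,12,0,0,0,1,0.6,-2,15,0,0,-0.04,1,1.5,-5,17,0,0,-0.1,1,2.7,-8.5,17,0,0,-0.16,1,3.9,-12,17,0,0,-0.22,1,5,-15.2,17,0,0,-0.28,1,5.8,-17.6,17,0,0,-0.32,1,6,-18.7,17,0,0,-0.32,1,6,-18.7,17,0,0,-0.32,1,6,-18.7,17,0,0,-0.32,1])

```text
clock: 19.02
tool_pos: [0.646, 0.016, 0.1984]
orientation: [[0.338, 0.941, -0.003], [0.941, -0.338, 0.004], [0.003, -0.004, -1.0]]
force: [-0.9, 0.8, -0.3]
finger_gap: 0.0855
```

Run:
```python
from h import *
s=bot.get_state();print(s["clock"],s["tool_pos"])
n="wrist";c=bot.get_calibration(n)
i=bot.grab_frame(n)[:,:,::-1].copy(); cv2.imwrite("pics/w4.png",i)
S=800/560;i=cv2.resize(i,(800,600),interpolation=cv2.INTER_CUBIC)
def pl(P,col): cv2.polylines(i,[(proj(np.array(P),c)*S).astype(int)],True,col,1)
a=np.radians(-20);ux=np.array([np.cos(a),np.sin(a)]);uy=np.array([-np.sin(a),np.cos(a)]);o=np.array([.646,.0145]);pl([np.r_[o+k*.03*ux+l*uy,.06] for k,l in((-1,-.09),(1,-.09),(1,.09),(-1,.09))],(0,0,255))
cv2.imwrite("pics/w4b.png",i)
```

```text
19.0167 [0.6460319  0.01600668 0.198411  ]
```

View pics/w4b.png

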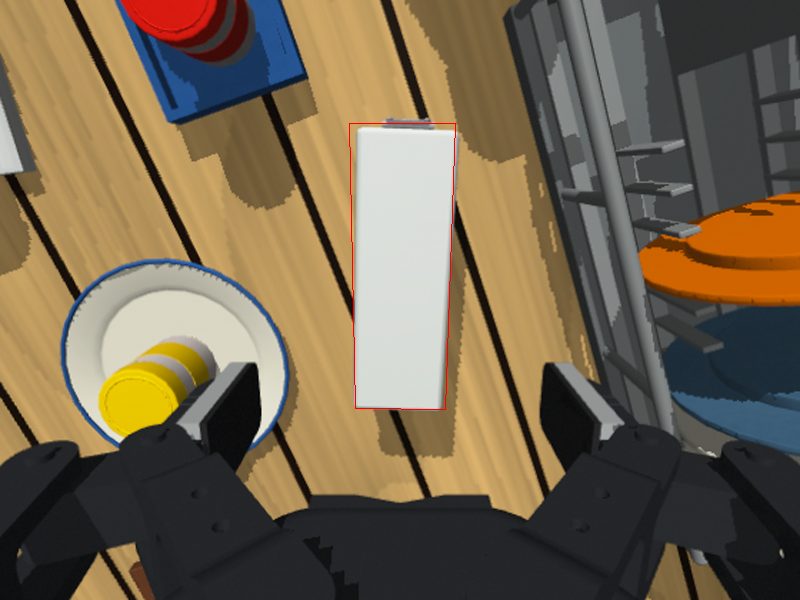

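The box outline fits the overlay, centre about (402,265) in the 800x600 view. The rack is clear of the finger paths. I grasp the box.

Emit:
move_arm(targets=[0,-0.1,-1.5,0,0,0,1,0,-0.15,-4,0,0,0,1,0,-0.15,-7,0,0,0,1,0,-0.15,-10,0,0,0,1,0,-0.15,-13,0,0,0,1,0,-0.15,-15.5,0,0,0,1,0,-0.15,-17,0,0,0,1,0,-0.15,-17.5,0,0,0,1,0,-0.15,-17.6,0,0,0,1,0,-0.15,-17.6,0,0,0,1,0,-0.15,-17.6,0,0,0,0.7,0,-0.15,-17.6,0,0,0,0.6,0,-0.15,-17.6,0,0,0,0.5,0,-0.15,-17.6,0,0,0,0.4,0,-0.15,-17.6,0,0,0,0.4,0,-0.15,-17.6,0,0,0,0.4,0,-0.15,-17.6,0,0,0,0.4], force=60)

```text
clock: 20.48
tool_pos: [0.647, 0.0159, 0.0244]
orientation: [[0.337, 0.942, -0.0], [0.942, -0.337, 0.004], [0.004, -0.002, -1.0]]
force: [-1.2, 0.6, 7.6]
finger_gap: 0.0596
```

Emit:
move_arm(targets=[0,0,0.5,0,0,0,0.4,0,0,1.5,0,0,0,0.4,0,0,3.5,0,0,0,0.4,0,0,6,0,0,0,0.4,0,0,8.5,0,0,0,0.4,-0.3,-0.3,10.5,0,0,0,0.4,-1.5,-1.5,11.5,0,0,0.01,0.4,-3.2,-3.3,12,0,0,0.03,0.4,-5.2,-5.4,12,0,0,0.06,0.4,-7.3,-7.5,12,0,0,0.09,0.4,-9.4,-9.7,12,0,0,0.12,0.4,-11.5,-11.9,12,0,0,0.15,0.4,-13.6,-14.1,12,0,0,0.18,0.4,-15.7,-16.3,12,0,0,0.21,0.4,-17.8,-18.4,12,0,0,0.24,0.4,-19.9,-20.6,12,0,0,0.27,0.4,-22,-22.8,12,0,0,0.3,0.4,-23.8,-24.6,12,0,0,0.31,0.4,-25,-25.9,12,0,0,0.31,0.4,-25.4,-26.3,12,0,0,0.31,0.4])

```text
clock: 22.15
tool_pos: [0.3909, -0.2495, 0.1452]
orientation: [[0.037, 0.999, -0.002], [0.999, -0.037, 0.002], [0.002, -0.002, -1.0]]
force: [-0.5, 0.2, -2.7]
finger_gap: 0.0596
```

Emit:
move_arm(targets=[0,0,0,0,0,0,0.4,0,0,0,0,0,0,0.4])

```text
clock: 22.32
tool_pos: [0.3911, -0.2494, 0.1457]
orientation: [[0.038, 0.999, -0.001], [0.999, -0.038, 0.002], [0.002, -0.001, -1.0]]
force: [0.1, -0.3, -3.4]
finger_gap: 0.0591
```

Run:
```python
from h import *
s=bot.get_state();print(s["clock"],s["tool_pos"],s["orientation"].round(3).tolist(),s["finger_gap"])
out=[]
for n in("scene","wrist"):
    c=bot.get_calibration(n); i=bot.grab_frame(n)[:,:,::-1].copy(); k=3 if n=="scene" else 1
    i=cv2.resize(i,None,fx=k,fy=k,interpolation=cv2.INTER_CUBIC)
    def pl(P,col): cv2.polylines(i,[(proj(np.array(P),c)*k).astype(int)],True,col,1)
    a=np.radians(-2);ux=np.array([np.cos(a),np.sin(a)]);uy=np.array([-np.sin(a),np.cos(a)]);o=np.array([.393,-.248])
    pl([np.r_[o+p*.0475*ux+q*.0975*uy,.025] for p,q in((-1,-1),(1,-1),(1,1),(-1,1))],(0,255,255))
    out.append(i[600:1020,380:760] if n=="scene" else i[:,:420])
cv2.imwrite("pics/s5b.png",np.hstack(out))
```

```text
22.3167 [ 0.39108462 -0.24936488  0.14574188] [[0.038, 0.999, -0.001], [0.999, -0.038, 0.002], [0.002, -0.001, -1.0]] 0.059087664847328664
```

View pics/s5b.png

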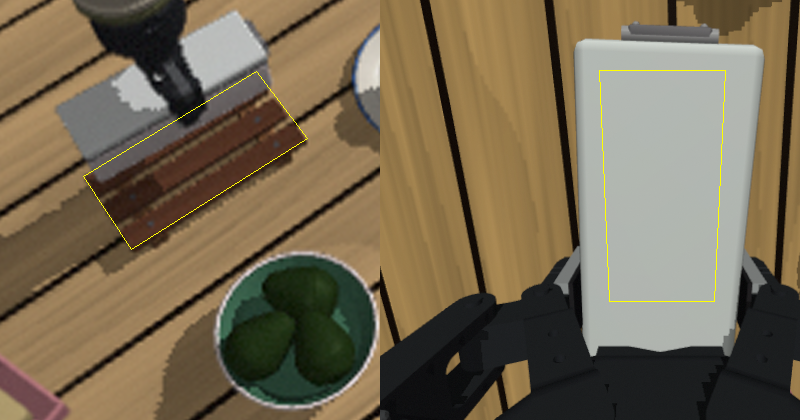

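The box is held level, and the stand outline (yellow, corners (84,177) and (307,138)) fits the slats within a few mm. I lower it.

Emit:
move_arm(targets=[0,0.1,-1,0,0,0,0.4,0,0.1,-2.5,0,0,0,0.4,0,0.1,-4.5,0,0,0,0.4,0,0.1,-6.3,0,0,0,0.4,0,0.1,-7.6,0,0,0,0.4,0,0.1,-8.5,0,0,0,0.4,0,0.1,-9,0,0,0,0.4,0,0.1,-9.3,0,0,0,0.4,0,0.1,-9.4,0,0,0,0.4,0,0.1,-9.4,0,0,0,0.4,0,0.1,-9.4,0,0,0,0.4])

```text
clock: 23.33
tool_pos: [0.3922, -0.2477, 0.0521]
orientation: [[0.036, 0.999, -0.0], [0.999, -0.036, 0.002], [0.002, -0.001, -1.0]]
force: [-0.3, 0.4, -2.7]
finger_gap: 0.0591
```

Emit:
move_arm(targets=[0,0,-0.1,0,0,0,0.4,0,0,-0.2,0,0,0,0.4,0,0,-0.3,0,0,0,0.4,0,0,-0.3,0,0,0,0.4,0,0,-0.3,0,0,0,0.4])

```text
clock: 23.75
tool_pos: [0.3924, -0.2479, 0.0494]
orientation: [[0.036, 0.999, -0.0], [0.999, -0.036, 0.001], [0.001, -0.0, -1.0]]
force: [-0.6, 1.1, 2.1]
finger_gap: 0.0594
```

Emit:
move_arm(targets=[0,0,-0.1,0,0,0,0.4,0,0,-0.1,0,0,0,0.4,0,0,-0.1,0,0,0,0.6,0,0,-0.1,0,0,0,0.8,0,0,-0.1,0,0,0,0.95,0,0,-0.1,0,0,0,1,0,0,0,0,0,0,1,0,0,0.8,0,0,0,1,0,0,2.5,0,0,0,1,0,0,5,0,0,0,1,0,0,8,0,0,0,1,0,0,12,0,0,0,1,0,0,16,0,0,0,1,0,0,19,0,0,0,1,0,0,20,0,0,0,1,0,0,20,0,0,0,1,0,0,20,0,0,0,1])

```text
clock: 25.17
tool_pos: [0.3924, -0.2479, 0.2494]
orientation: [[0.036, 0.999, 0.0], [0.999, -0.036, 0.001], [0.001, 0.0, -1.0]]
force: [0.7, 0.2, 0.6]
finger_gap: 0.0853
```

Run:
```python
from h import *
s=bot.get_state();print(s["clock"],s["tool_pos"],s["force"])
out=[]
t=np.linspace(0,2*np.pi,60)
for n,k in(("scene",2),("side",2)):
    c=bot.get_calibration(n); i=bot.grab_frame(n)[:,:,::-1].copy()
    i=cv2.resize(i,None,fx=k,fy=k,interpolation=cv2.INTER_CUBIC)
    def pl(P,col): cv2.polylines(i,[(proj(np.array(P),c)*k).astype(int)],True,col,1)
    def circ(x,y,z,r,col): pl(np.c_[x+r*np.cos(t),y+r*np.sin(t),0*t+z],col)
    a=np.radians(-2);ux=np.array([np.cos(a),np.sin(a)]);uy=np.array([-np.sin(a),np.cos(a)]);o=np.array([.392,-.248])
    pl([np.r_[o+p*.03*ux+q*.09*uy,.085] for p,q in((-1,-1),(1,-1),(1,1),(-1,1))],(0,255,255))
    circ(.382,.223,.071,.0285,(255,0,255));circ(.404,.323,.071,.0285,(255,255,0));circ(.458,-.005,.07,.026,(255,0,0));circ(.585,.2015,.072,.026,(0,255,0));circ(.601,-.272,.045,.073,(0,0,255))
    p=proj(np.array([.47,.03,.04]),c)*k; x,y=int(p[0]),int(p[1]); x0=max(0,x-(270 if n=="scene" else 200)); out.append(i[max(0,y-240):max(0,y-240)+500,x0:x0+400])
h=min(o.shape[0] for o in out)
cv2.imwrite("pics/f6.png",np.hstack([o[:h] for o in out]))
```

```text
25.1667 [ 0.39235297 -0.24792172  0.24944601] [0.71382123 0.24578455 0.58966751]
```

View pics/f6.png

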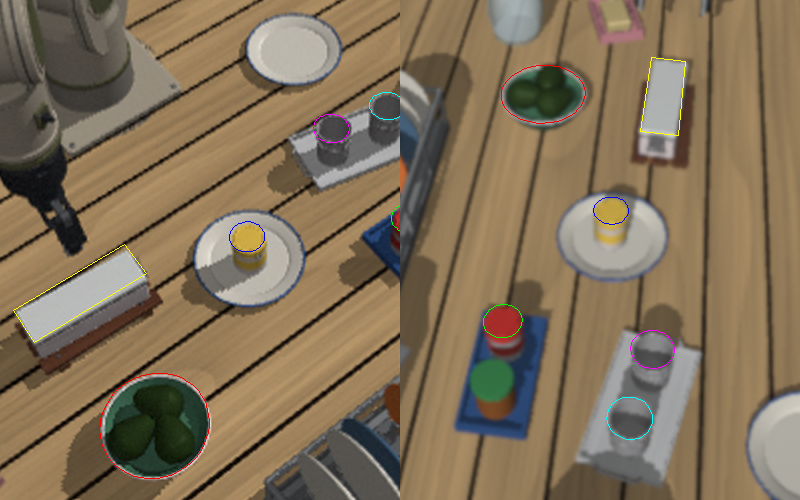

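The final picture shows every thing standing upright on its predicted outline, with the bowl and the other cup unmoved. I hand in.

```bash
python3 -c "
from workcell import bot
print(bot.job_done())"
```

```text
the job is handed in; nothing more can be done
None
```

All four things are put away and the job is handed in, at about 25 s on the robot's clock. The order was cup into the large tray, sugar tin onto the right-hand plate, spice tin into the empty compartment, and clip box onto the stand. The hand-in reported no verdict.

- **Setting down:** I released each thing only after the wrist force showed it touching. The contact forces were about 17 N for the cup, 7 N and 9 N for the tins, and 2 N for the box.
- **Final check:** In the last scene and side pictures all four stand upright within a few mm of where I meant to put them. The other cup and the bowl are on their starting outlines. The gripper is open about 25 cm above the table, with no contact force.
- **Disagreements:** The two cameras differed by up to 7 mm on the stand's middle. The far wall of the spice tray showed up to about 10 pixels off my outline in one picture, which I put down to the wall's visible side face. Both are inside the 20 mm limits.

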